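# Tip the bushes into the jar and hang up the chute

### The arm

A 7-joint arm with a two-finger parallel gripper is mounted at the origin on the work surface. World frame = base frame: x ahead of the robot, y to its left, z up, the work surface at z = 0. Lengths are in mm, angles in degrees, forces in N, time in s.
With the tool pointing down it reaches from about 400 to 850 mm from the base axis. Payload 10.4 kg.
Tool frame: the origin (TCP) lies midway between the tips of the shut fingers; the grasp point (between the pads) lies 19 mm behind it; z points along the fingers, y is the line along which they close (so a half turn about z gives the same grasp; the last joint's range is limited). The gripper opens to 87 mm and grips with 3 to 60 N. Pads are 19 mm wide; open, the fingers measure 117 mm over their backs; the gripper's body (75 mm by 190 mm) begins 51 mm behind the grasp point.
Start: joints at [-75.378, 19.034, -3.707, 83.658, 1.238, 77.344, -5.071], TCP at [171.386, 601.065, 222.576] pointing down, gripper open.
Joint ranges: [-148.97, 148.97], [-28.65, 121.19], [-84.17, 76.75], [9.2, 138.47], [-72.65, 252.65], [3.7, 117.97], [-149.18, 149.18]. Speed limits (degrees/s): [127.2, 127.2, 159.86, 159.86, 180, 180, 180].

### API

Orientations are given as a 3x3 rotation matrix whose columns are the frame's x, y, z axes.
In Python, from cell import r gives the robot as it stands.
- The arm moves only by the tool arm_command, never from a script. Its argument "increments" is a list that holds one entry, the list of rows, each a list of 7 numbers: the shift along the tool's x, y, z in mm, then the turn, a rotation vector about the tool's x, y, z in degrees, then the opening, from -1 (shut) to 1 (fully open), so that 0 is half open. A call has 1 to 8 rows; each row is the pose to reach, as a shift and turn from the pose commanded when the call began, along the tool's axes at that moment; what a row does not reach only later rows make up. A row lasts 1/8 s, in which the tool goes at most 62.5 mm and 10.7 degrees, less where a joint would pass 70% of its speed; a pose out of reach is approached as far as the arm can. A call with a gripper value outside its range is refused whole. The fingers move at their own pace and stop on an object; the grip force is fixed at half the most. Time passes only in rows, so rows that repeat a pose let the fingers close. It gives the time, the measured TCP pose, the force, the opening and the grip force at its end, in the units of the state.
- r.get_state(): the state, without advancing time (a new reading comes with each control period).
- r.read_camera(name): name is "side" or "top"; returns the picture (420x560x3 uint8, red, green, blue); there is no depth.
- r.camera_model(name): a dict with "mtx" (3x3 intrinsics, pixels), "rvec" (rotation vector, rad) and "tvec" (3), from world to camera coordinates, as OpenCV has them. Camera axes: x right, y down, z forward; pixel columns grow to the right and rows downward; lengths in mm; the calibration is good to about 2 mm. A picture is of the moment at which its call begins. camera_model takes no time and is no camera call.
- r.close_job(): hands the job in; it is judged then, once.
The state is a dict: "t": time; "qpos": joint angles; "qvel": joint speeds; "effort": joint torques, N m; "tcp_pos": TCP position; "tcp_rot": TCP orientation; "wrist_force": force on the tool from outside, world axes, zero at the start; "ft_torque": the same for the moment, N m; "opening": finger opening in mm; "grasp_force": force on a finger pad.
Only numpy, scipy, OpenCV 4.12 (cv2) and the standard library are available. Lean on these libraries where they do the work, as an engineer would, in place of code of your own. Each camera call takes 0.05 s, during which the arm holds its last target. There are 200 camera calls.

### The job

Pick up the pouring chute, carry it without spilling and tip it so that all five brass bushes slide out of it into the open narrow-necked jar; the fingers must not touch the bushes. Then hang the empty chute level on its rest, the cross rod at the bottom of both slots, and let go. Leave the jar standing, and do not knock the microscope or shift the other things on the bench.

Things in the scene. Friction and masses are not known exactly. Their poses are not given: they have to be found in the camera images.
- chute: The pouring chute: a straight aluminium U-channel, flat on the bench with the five bushes in it. Origin on its underside below the cross rod; x along the channel to the open mouth, y across, z up. Channel from x = -81 mm (end wall) to +89 mm (open mouth), 38 mm wide outside, 32 inside; floor 3 mm thick, walls 28 mm high. 150 to 260 g; its centre of mass is below the rod, so it hangs level by it
- chute_handle (a point): centre of the chute's wooden upright handle, 66 mm above the chute's underside. The handle is 22 mm along the chute's x by 30 mm across and runs from 38 to 90 mm height, on a metal bridge (24 mm along x, 28 to 38 mm high) that spans the walls above the bushes; axes as the chute's
- chute_lip (a point): middle of the chute's pouring edge: end of the channel's floor at the open mouth, at x = 89 mm, z = 3 mm in the chute's frame
- rod_left (a point): point on the axis of the chute's cross rod, 36 mm from the middle towards the chute's +y
- rod_mid (a point): middle of the axis of the chute's cross rod, 34 mm above the chute's underside. The rod is round, steel, 8 mm thick, 104 mm long, runs along the chute's y and sticks out 33 mm on each side
- rod_right (a point): point on the axis of the chute's cross rod, 36 mm from the middle towards the chute's -y
- jar: The open glass jar with a bare steel-banded mouth, 80 mm across and 96 mm tall, standing upright on the bench; origin at the centre of its underside. Round neck: 62 mm outside, 55 mm inside, straight from 78 to 96 mm height; inner floor 6 mm up. Loose, 450 g. It may change places with the lidded jar and the dish
- jar_mouth (a point): centre of the open jar's mouth, at rim height (96 mm over the bench)
- rack: The chute's rest, fixed to the bench: dark steel base 90 mm (x) by 110 mm (y), 8 mm thick, with two upright cheeks 10 mm thick at y = -36 and +36 mm (gap 62 mm), 36 mm along x, each with a slot open at the top for the cross rod. A seated rod runs along the rest's y with its axis at 66 mm height; the chute may point either way along x. Origin at the centre of the underside
- slot_left (a point): middle of the flat bottom of the slot in the rest's +y cheek, 62 mm over the bench; the slot is 14 mm wide along the rest's x, straight up to 76 mm, then flared up to 88 mm; axes as the rest's
- slot_right (a point): middle of the flat bottom of the same slot in the rest's -y cheek
- microscope: Bystander: fixed stereo microscope stand beyond the jars, its optical head hanging out towards them. Origin on the bench, in front of the stand; x points away to the stand. Head: x = 55 to 105 mm, y = -30 to +30 mm, 255 to 425 mm high; base x = 60 to 220 mm, y = -90 to +90 mm, 75 mm high; column 18 mm thick at x = 170 mm up to 355 mm, a boom at 335 mm height from it to the head
- lidded_jar: Bystander: glass jar of the same shape and size as the open jar but closed by a flat steel lid (68 mm across), 100 mm tall; origin at the centre of its underside
- dish: Bystander: shallow open glass dish, 90 mm across, 28 mm high; origin at the centre of its underside
- carton: Bystander: upright black carton with a white label, 50 x 80 mm (x, y), 85 mm tall; origin at the centre of its underside
- loupe: Bystander: small black eye loupe standing on the bench, 38 mm across, 32 mm tall; origin at the centre of its underside
- bush0_center (a point): centre of one of the five equal brass bushes: a solid disc-like cylinder 13 mm across, 10 mm high, 12 g, standing on its flat face in the chute at the start. The bushes begin to slide in the channel at a slope of 15 to 24 degrees
- bush1_center (a point): centre of one of the five equal brass bushes: a solid disc-like cylinder 13 mm across, 10 mm high, 12 g, standing on its flat face in the chute at the start.
- bush2_center (a point): centre of one of the five equal brass bushes: a solid disc-like cylinder 13 mm across, 10 mm high, 12 g, standing on its flat face in the chute at the start.
- bush3_center (a point): centre of one of the five equal brass bushes: a solid disc-like cylinder 13 mm across, 10 mm high, 12 g, standing on its flat face in the chute at the start.
- bush4_center (a point): centre of one of the five equal brass bushes: a solid disc-like cylinder 13 mm across, 10 mm high, 12 g, standing on its flat face in the chute at the start.
Not all that is in view belongs to the job. What is shaped like the rack but turquoise is not meant.

How it is judged (in metres and radians):
On the way, in this order (a step that is already met when the one before it is completed fails the run):
1. the chute is lifted clear of the bench with all five bushes still in it (height (world z) of chute above 0.03 m and x of bush0_center in the frame of chute between -0.085 and 0.09 m and z of bush0_center in the frame of chute between 0 and 0.03 m and y of bush0_center in the frame of chute between -0.019 and 0.019 m and x of bush1_center in the frame of chute between -0.085 and 0.09 m and z of bush1_center in the frame of chute between 0 and 0.03 m and y of bush1_center in the frame of chute between -0.019 and 0.019 m and x of bush2_center in the frame of chute between -0.085 and 0.09 m and z of bush2_center in the frame of chute between 0 and 0.03 m and y of bush2_center in the frame of chute between -0.019 and 0.019 m and x of bush3_center in the frame of chute between -0.085 and 0.09 m and z of bush3_center in the frame of chute between 0 and 0.03 m and y of bush3_center in the frame of chute between -0.019 and 0.019 m and x of bush4_center in the frame of chute between -0.085 and 0.09 m and z of bush4_center in the frame of chute between 0 and 0.03 m and y of bush4_center in the frame of chute between -0.019 and 0.019 m), for 0.1 s.
2. all five bushes lie in the open jar, which stands upright (horizontal distance between each of bush0_center, bush1_center, bush2_center, bush3_center, bush4_center and jar_mouth below 0.038 m and z of each of bush0_center, bush1_center, bush2_center, bush3_center, bush4_center in the frame of jar below 0.055 m and angle between jar's own z axis and vertical below 0.1 rad), for 0.2 s.
At the end, for the whole second after the job is handed in: All five bushes lie in the open jar, at most 55 mm up; the jar stands upright. The chute hangs released in its rest: both rod ends at the slot bottoms (rod axis 62 to 69 mm up, within 6 mm of the slot middles), centred within 12 mm, level within 11 degrees. Chute and jar are at rest (all of step 2 and z of rod_left in the frame of rack between 0.062 and 0.069 m and x of rod_left in the frame of rack between -0.006 and 0.006 m and z of rod_right in the frame of rack between 0.062 and 0.069 m and x of rod_right in the frame of rack between -0.006 and 0.006 m and y of rod_mid in the frame of rack between -0.012 and 0.012 m and angle between chute's own z axis and vertical below 0.2 rad and linear speed of each of chute, jar below 0.03 m/s); the robot touches nothing.
It fails at once if the lidded jar, the dish, the carton or the loupe is shifted by more than 30 mm (distance of any of lidded_jar, dish, carton, loupe from where it was at the start of the episode above 0.03 m).
It fails at once if the open jar is tipped by more than 20 degrees (angle between jar's own z axis and vertical above 0.35 rad).
It fails at once if the microscope is struck (over 8 N) (contact force between any of the arm, the fingers, chute and microscope above 8 N).
It fails at once if a finger touches a bush (over 0.5 N) (contact force between the fingers and bush0 above 0.5 N or contact force between the fingers and bush1 above 0.5 N or contact force between the fingers and bush2 above 0.5 N or contact force between the fingers and bush3 above 0.5 N or contact force between the fingers and bush4 above 0.5 N).
It also fails if it takes over 53 s, if anything falls off the work surface, if the arm or the gripper's body presses on something with over 40 N, if the wrist force passes 120 N, or if a joint passes its speed limit or range.

## Working session

There is one attempt and no reset: what is moved stays moved. The work goes in short steps, Python scripts to look and compute and a tool call to move; the robot and the scene stay as the last step left them, time stands still between calls to the robot, and variables do not carry over. Pictures are saved under pics/ and viewed, at most 10 in all, crops included, and the job is handed in when it is done.

Besides the shell and the picture viewer there is one more tool, called after "Emit:" by a JSON object that holds its "name" and its "arguments". arm_command: Moves the arm, as the interface text tells. Its arguments: {"type":"object","properties":{"increments":{"type":"array"}},"required":["increments"]}

```bash
mkdir -p pics; ls; python3 - <<'E'
from cell import r
import cv2,numpy as np
for n in("side","top"):
    im=r.read_camera(n); cv2.imwrite(f"pics/{n}0.png",cv2.resize(im[:,:,::-1],(800,600),interpolation=cv2.INTER_CUBIC)); np.save(f"pics/{n}0.npy",im)
    m=r.camera_model(n); R=cv2.Rodrigues(np.array(m["rvec"],float))[0]; print(n,np.array(m["mtx"]).tolist(),(-R.T@np.array(m["tvec"]).ravel()).round(),R.round(2).tolist())
s=r.get_state();print(s["tcp_pos"],s["tcp_rot"],s["opening"],s["t"])
E
```

```text
pics
side [[436.2140560937259, 0.0, 276.2689343705644], [0.0, 436.2140560937259, 214.6459970265304], [0.0, 0.0, 1.0]] [ -15. -632.  619.] [[0.79, -0.62, 0.0], [-0.33, -0.42, -0.85], [0.52, 0.67, -0.53]]
top [[398.41433262075753, 0.0, 279.72977379897264], [0.0, 398.41433262075753, 201.56509673128446], [0.0, 0.0, 1.0]] [ 286.   80. 1142.] [[-0.12, -0.99, 0.0], [-0.97, 0.11, -0.2], [0.2, -0.03, -0.98]]
[171.28702635 600.70073826 221.8204217 ] [[-9.61679127e-01  2.74177235e-01 -3.17759444e-04]
 [ 2.74177416e-01  9.61678286e-01 -1.27247988e-03]
 [-4.33026571e-05 -1.31083980e-03 -9.99999140e-01]] 87.1989983191684 0.1
```

View pics/side0.png

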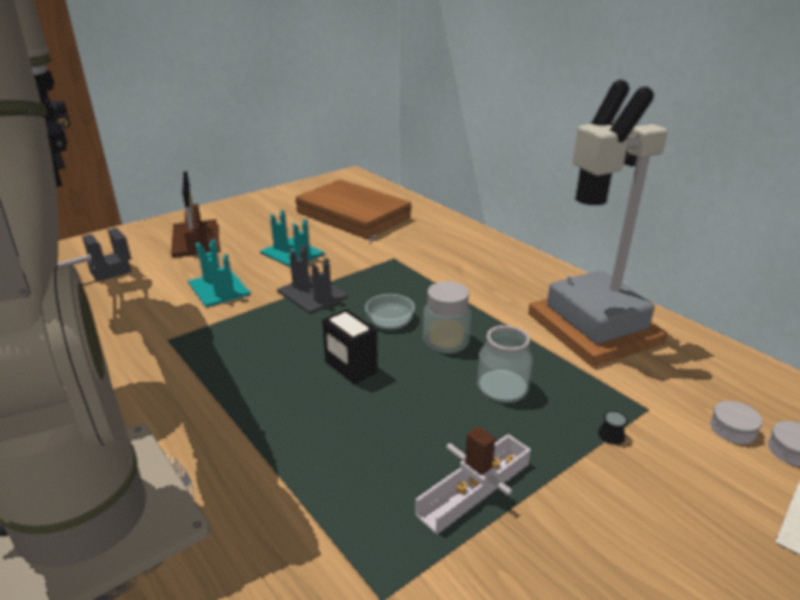

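View pics/top0.png

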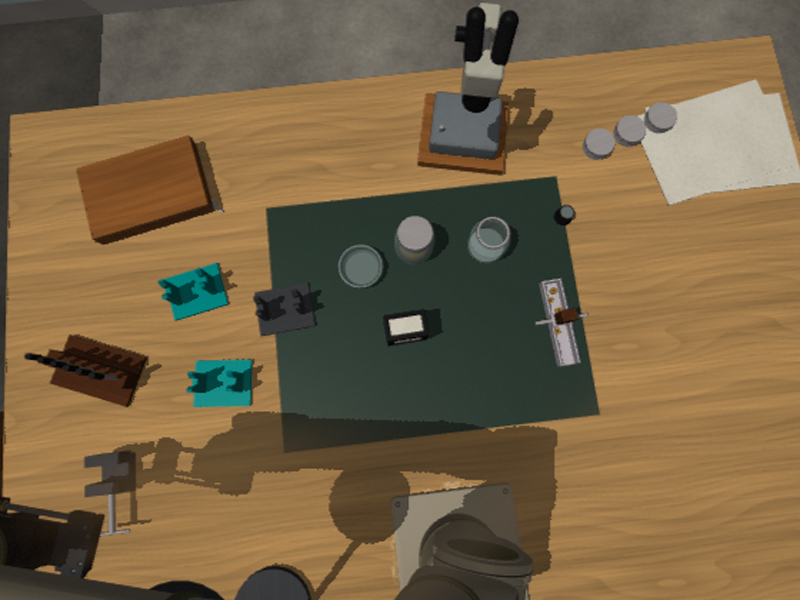

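The side view shows the chute around (475,480), the open jar at (505,365), the lidded jar at (447,318), and the dish at (390,312). In the top view they are at (560,320), (490,238), (414,238) and (361,265). There are three rest candidates: the dark one (side 312,280; top 285,308) and two turquoise ones (side 218,275 and 292,240). Only the dark one fits, because the turquoise ones are excluded and the vise-like object at top (110,470) has the wrong shape. I'll confirm with an enlarged crop.

```bash
cat > h.py <<'E'
import cv2,numpy as np
from cell import r
def cam(n):
    m=r.camera_model(n);K=np.array(m["mtx"]);rv=np.array(m["rvec"],float).ravel();t=np.array(m["tvec"],float).ravel()
    R=cv2.Rodrigues(rv)[0];return K,R,t,rv
def ray(n,p):
    K,R,t,_=cam(n);d=R.T@np.linalg.solve(K,np.array([p[0],p[1],1.]));return -R.T@t,d/np.linalg.norm(d)
def plane(n,p,z):
    c,d=ray(n,p);return c+d*(z-c[2])/d[2]
def tri(ps,pt):
    a,u=ray("side",ps);b,v=ray("top",pt);s=np.linalg.lstsq(np.c_[u,-v],b-a,rcond=None)[0]
    P,Q=a+s[0]*u,b+s[1]*v;return (P+Q)/2,np.linalg.norm(P-Q)
def proj(n,P):
    K,R,t,rv=cam(n);return cv2.projectPoints(np.array(P,float).reshape(-1,3),rv,t,K,None)[0].reshape(-1,2)
E
python3 - <<'E'
import numpy as np,cv2
s=np.load("pics/side0.npy")[:,:,::-1];t=np.load("pics/top0.npy")[:,:,::-1]
def c(im,x,y,w,h): return cv2.resize(im[y:y+h,x:x+w],(400,300),interpolation=cv2.INTER_CUBIC)
# crops in native px: scale 400/w
o=np.vstack([np.hstack([c(s,285,290,100,75),c(t,365,190,80,60)]),np.hstack([c(s,180,165,80,60),c(t,170,190,64,48)])])
cv2.imwrite("pics/crop1.png",o)
E
```

```text
(no output)
```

View pics/crop1.png

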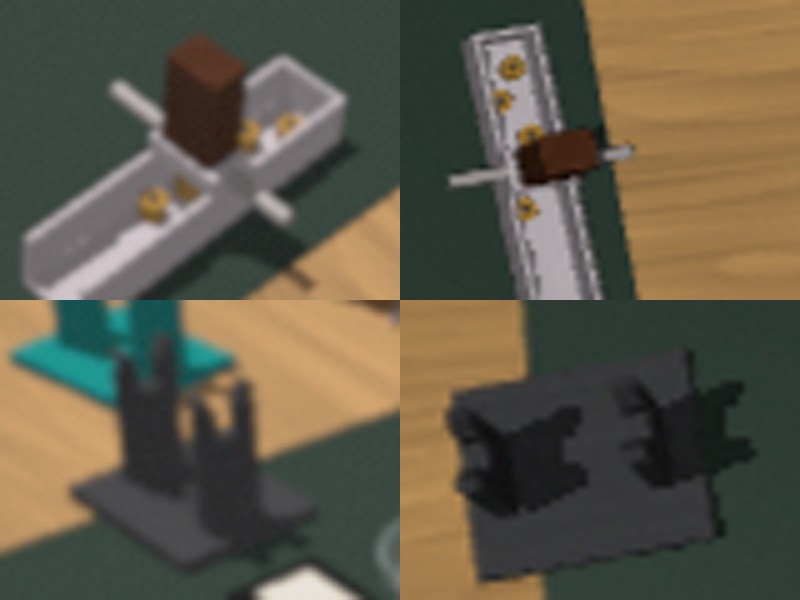

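The crop shows the chute's open mouth facing the robot (side crop lower left) and its end wall at the far end. The handle is over the rod, with three bushes behind it and one or two in front. The dark rest has two slotted cheeks and is the right one. Next I'll compute positions.

```bash
python3 - <<'E'
from h import *
np.set_printoptions(precision=1,suppress=True)
P={'rodL':((314.5,312.5),(375.6,226.2),34),'rodR':((356.7,343.2),(411.4,220.4),34),
'jarmouth':((356.5,237),(344.4,164.5),96),
'rackA':((194.4,203.4),(178.8,204.9),8),'rackD':((217.6,219),(182.8,234.8),8),'rackC':((243.6,207),(221.2,227.9),8),'rackB':(None,(216.4,198),8)}
for k,(s,t,z) in P.items():
    print(k,tri(s,t) if s else '',plane('top',t,z), plane('side',s,z) if s else '')
# chute channel corners z=28 in top: far corners crop (468,40),(540,25); handle top centre
for k,p,z in(('farA',(365+68/5,190+40/5),28),('farB',(365+140/5,190+25/5),28),('nearA',(556*.7,366*.7),28),('nearB',(580*.7,362*.7),28)):
    print(k,plane('top',p,z))
hs=(285+(205)/4,290+52/4);print('handtop', plane('side',hs,90), plane('top',(365+(181)/5,190+150/5),90))
for k,p,z in(('lid',(414*.7,229*.7),100),('dish',(361*.7,266*.7),20),('carton',(407*.7,326*.7),85),('loupe',(566*.7,213*.7),32),('scopebaseL',(418*.7,164*.7),20),('scopebaseR',(505*.7,171*.7),20),('head',(478*.7,101*.7),255)):
    print(k,plane('top',p,z))
E
```

```text
rodL (array([ 408. , -208. ,   32.8]), np.float64(0.9469789049210202)) [ 407.4 -207.4   34. ] [ 407.6 -209.1   34. ]
rodR (array([ 412.2, -309.7,   36.9]), np.float64(1.6204564410172881)) [ 411.9 -310.2   34. ] [ 415.2 -308.3   34. ]
jarmouth (array([ 583.2, -138.4,   89.9]), np.float64(7.738796885671981)) [ 578.2 -134.7   96. ] [ 580.6 -145.2   96. ]
rackA (array([508.2, 361.7, -20.2]), np.float64(76.97339834933057)) [538.4 342.    8. ] [447.9 324.5   8. ]
rackD (array([489.2, 339.8, -71. ]), np.float64(62.12849492418964)) [450.3 336.5   8. ] [456.1 216.4   8. ]
rackC (array([485.6, 203.7,  34.4]), np.float64(74.83800217968182)) [457.2 226.    8. ] [544.  224.8   8. ]
rackB  [546.1 232.1   8. ] 
farA [ 487.3 -230.9   28. ]
farB [ 491.2 -273.3   28. ]
nearA [ 320.8 -232.7   28. ]
nearB [ 323.  -280.4   28. ]
handtop [ 412.2 -255.8   90. ] [ 409.8 -263.6   90. ]
lid [606.3  12.2 100. ]
dish [565.8 123.2  20. ]
carton [424.9  47.3  85. ]
loupe [ 624.8 -305.2   32. ]
scopebaseL [771.4 -18.8  20. ]
scopebaseR [ 734.5 -198.3   20. ]
head [ 771.4 -113.8  255. ]
```

```bash
cat >> h.py <<'E'
from scipy.spatial.transform import Rotation as Ro
def chuteR(psi,th): return (Ro.from_euler('z',psi,degrees=True)*Ro.from_euler('y',th,degrees=True)).as_matrix()
G=[np.array([0,0,47.])]
def toolpose(psi,th,pc,local):
    "tool pose so that chute point local lies at pc"
    R=chuteR(psi,th);o=np.array(pc,float)-R@np.array(local,float)
    return o+R@G[0],np.c_[-R[:,1],-R[:,0],-R[:,2]]
def delta(P,T,P0=None,T0=None):
    if P0 is None: s=r.get_state();P0,T0=np.array(s["tcp_pos"]),np.array(s["tcp_rot"])
    d=T0.T@(P-P0);w=Ro.from_matrix(T0.T@T).as_rotvec(degrees=True)
    print("d",d.round(1),"rot",w.round(1));return d,w
E
python3 - <<'E'
from h import *
o=np.zeros(3);s=r.get_state();P0,T0=np.array(s["tcp_pos"]),np.array(s["tcp_rot"])
for p,psi in(((460,280,250),215),((520,-50,250),190),((410,-258,147),182)):
    P,T=toolpose(psi,0,p,(0,0,47)); delta(P,T,P0,T0);P0,T0=P,T
E
```

```text
d [-365.6 -229.3  -27.9] rot [-0.1  0.  39.1]
d [-304.7 -140.1    0. ] rot [ 0.  0. 25.]
d [-185.7 -144.4  103. ] rot [0. 0. 8.]
```

Emit:
{"name": "arm_command", "arguments": {"increments": [[[-46, -29, -4, 0, 0, 5, 1], [-92, -58, -7, 0, 0, 10, 1], [-138, -87, -11, 0, 0, 15, 1], [-184, -115, -14, 0, 0, 20, 1], [-230, -144, -18, 0, 0, 25, 1], [-275, -173, -21, 0, 0, 30, 1], [-320, -201, -25, 0, 0, 35, 1], [-366, -229, -28, 0, 0, 39, 1]]]}}

```text
t: 1.1
tcp_pos: [461.3, 279.1, 250.6]
tcp_rot: [[-0.573, 0.82, -0.0], [0.82, 0.573, 0.0], [0.0, -0.0, -1.0]]
wrist_force: [0.2, 0.9, -0.1]
opening: 87.1
grasp_force: 0.0
```

Emit:
{"name": "arm_command", "arguments": {"increments": [[[-44, -20, 0, 0, 0, 4, 1], [-88, -40, 0, 0, 0, 7, 1], [-131, -60, 0, 0, 0, 11, 1], [-175, -80, 0, 0, 0, 14, 1], [-219, -100, 0, 0, 0, 18, 1], [-262, -120, 0, 0, 0, 22, 1], [-305, -140, 0, 0, 0, 25, 1], [-305, -140, 0, 0, 0, 25, 1]]]}}

```text
t: 2.1
tcp_pos: [521.1, -53.8, 250.4]
tcp_rot: [[-0.168, 0.986, -0.0], [0.986, 0.168, -0.001], [-0.001, -0.0, -1.0]]
wrist_force: [-0.0, 0.1, -0.1]
opening: 87.0
grasp_force: 0.0
```

Emit:
{"name": "arm_command", "arguments": {"increments": [[[-30, -24, 17, 0, 0, 2, 1], [-62, -48, 34, 0, 0, 3, 1], [-93, -72, 51, 0, 0, 4, 1], [-124, -96, 68, 0, 0, 6, 1], [-155, -120, 85, 0, 0, 7, 1], [-186, -144, 100, 0, 0, 8, 1], [-186, -144, 100, 0, 0, 8, 1], [-186, -144, 100, 0, 0, 8, 1]]]}}

```text
t: 3.1
tcp_pos: [412.7, -256.7, 150.5]
tcp_rot: [[-0.038, 0.999, -0.0], [0.999, 0.038, 0.001], [0.001, -0.0, -1.0]]
wrist_force: [0.7, 1.0, -0.1]
opening: 86.6
grasp_force: 0.0
```

```bash
python3 - <<'E'
from h import *
s=r.get_state();print(s["t"],s["tcp_pos"].round(1),s["tcp_rot"].round(3).tolist(),s["qpos"],s["wrist_force"])
ims=r.read_camera("side")[:,:,::-1];imt=r.read_camera("top")[:,:,::-1]
c=lambda im,x,y,w,h:cv2.resize(im[y:y+h,x:x+w],(400,400),interpolation=cv2.INTER_CUBIC)
cv2.imwrite("pics/crop2.png",np.hstack([c(ims,280,270,110,110),c(imt,340,170,110,110)]))
E
```

```text
3.1 [ 412.7 -256.7  150.5] [[-0.038, 0.999, -0.0], [0.999, 0.038, 0.001], [0.001, -0.0, -1.0]] [-16.563663     4.5069532   45.55635606 111.52839461  -3.56809144
  65.37249893  32.56380344] [ 0.66185256  0.95558269 -0.1478074 ]
```

View pics/crop2.png

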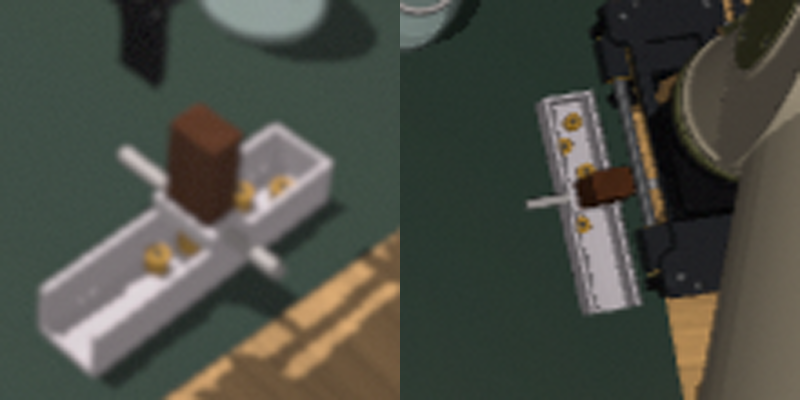

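```bash
python3 - <<'E'
from h import *
np.set_printoptions(precision=1,suppress=True)
k=110/400
S=lambda x,y:(280+x*k,270+y*k); T=lambda x,y:(340+(x-400)*k,170+y*k)
a,b,c,d=[plane('top',T(*p),28) for p in((540,99),(592,91),(640,304),(588,314))]
print(a,b,c,d,'far',(a+b)/2,'near',(c+d)/2)
f,n=(a+b)/2,(c+d)/2;print('psi',np.degrees(np.arctan2(*(n-f)[1::-1])),'mid rod',f+(n-f)*81/170)
for nme,q in(('L',(123,152)),('R',(275,267))): print(nme,plane('side',S(*q),34))
e,g,h=[plane('side',S(*p),28) for p in((277,123),(331,160),(40,292))]; print('side far',e,g,'nearL',h,'ang',np.degrees(np.arctan2(*(h-e)[1::-1])))
print('handle',plane('side',S(205,127),90))
s=r.get_state();print(proj('side',s["tcp_pos"]),proj('top',s["tcp_pos"]))
E
```

```text
[ 489.6 -231.    28. ] [ 491.2 -272.8   28. ] [ 322.4 -280.3   28. ] [ 319.6 -239.5   28. ] far [ 490.4 -251.9   28. ] near [ 321.  -259.9   28. ]
psi -177.2853158441846 mid rod [ 409.7 -255.7   28. ]
L [ 407.8 -206.9   34. ]
R [ 413.4 -307.5   34. ]
side far [ 491.  -237.1   28. ] [ 492.8 -273.    28. ] nearL [ 319.6 -246.5   28. ] ang -176.83464530268895
handle [ 409.1 -259.3   90. ]
[[339.6 275.9]] [[405.5 215.3]]
```

Emit:
{"name": "arm_command", "arguments": {"increments": [[[0, -3, 25, 0, 0, -0.7, 1], [0, -3, 50, 0, 0, -0.7, 1], [0, -3, 75, 0, 0, -0.7, 1], [0, -3, 95, 0, 0, -0.7, 1], [0, -3, 103, 0, 0, -0.7, 1], [0, -3, 103, 0, 0, -0.7, 1]]]}}

```text
t: 3.95
tcp_pos: [409.4, -257.5, 47.6]
tcp_rot: [[-0.05, 0.999, -0.0], [0.999, 0.05, 0.0], [0.0, -0.0, -1.0]]
wrist_force: [0.3, -0.9, 0.9]
opening: 87.3
grasp_force: 0.0
```

Emit:
{"name": "arm_command", "arguments": {"increments": [[[0, 0, 0, 0, 0, 0, -1], [0, 0, 0, 0, 0, 0, -1], [0, 0, 0, 0, 0, 0, -1], [0, 0, 0, 0, 0, 0, -1], [0, 0, 0, 0, 0, 0, -1], [0, 0, 0, 0, 0, 0, -1], [0, 0, 0, 0, 0, 0, -1], [0, 0, 0, 0, 0, 0, -1]]]}}

```text
t: 4.95
tcp_pos: [409.2, -258.0, 47.5]
tcp_rot: [[-0.049, 0.999, 0.0], [0.999, 0.049, 0.0], [0.0, 0.0, -1.0]]
wrist_force: [0.6, 0.4, -0.5]
opening: 21.8
grasp_force: 30.0
```

Emit:
{"name": "arm_command", "arguments": {"increments": [[[0, 0, -4, 0, 0, 0, -1], [0, 0, -15, 0, 0, 0, -1], [0, 0, -32, 0, 0, 0, -1], [0, 0, -52, 0, 0, 0, -1], [0, 0, -74, 0, 0, 0, -1], [0, 0, -95, 0, 0, 0, -1], [0, 0, -110, 0, 0, 0, -1], [0, 0, -115, 0, 0, 0, -1]]]}}

```text
t: 5.95
tcp_pos: [409.5, -258.2, 163.6]
tcp_rot: [[-0.049, 0.999, 0.002], [0.999, 0.049, 0.0], [-0.0, 0.002, -1.0]]
wrist_force: [-0.2, 1.0, -2.1]
opening: 21.5
grasp_force: 30.0
```

```bash
python3 - <<'E'
from h import *
s=r.get_state();print(s["t"],s["tcp_pos"].round(1),s["wrist_force"],s["ft_torque"])
ims=r.read_camera("side")[:,:,::-1];imt=r.read_camera("top")[:,:,::-1]
cv2.imwrite("pics/v3.png",np.hstack([cv2.resize(ims[170:370,230:430],(400,400),interpolation=cv2.INTER_CUBIC),cv2.resize(imt[100:300,300:500],(400,400),interpolation=cv2.INTER_CUBIC)]))
# jar rim: edges in original images
for n in("side","top"):
    im=np.load(f"pics/{n}0.npy"); c=(356,238) if n=="side" else(344,165)
    for z in(96,):
        pass
    a=np.array([[*c]]);x0,y0=c[0]-30,c[1]-25
    np.save(f"pics/j{n}.npy",im[y0:y0+50,x0:x0+60])
    cv2.imwrite(f"pics/j{n}.png",cv2.resize(im[y0:y0+50,x0:x0+60,::-1],(400,333),interpolation=cv2.INTER_CUBIC))
cv2.imwrite("pics/jars.png",np.hstack([cv2.imread("pics/jside.png"),cv2.imread("pics/jtop.png")]))
E
```

```text
5.95 [ 409.5 -258.2  163.6] [-0.21848557  1.01724617 -2.08937051] [-0.0717733   0.02027725  0.00447318]
```

View pics/jars.png

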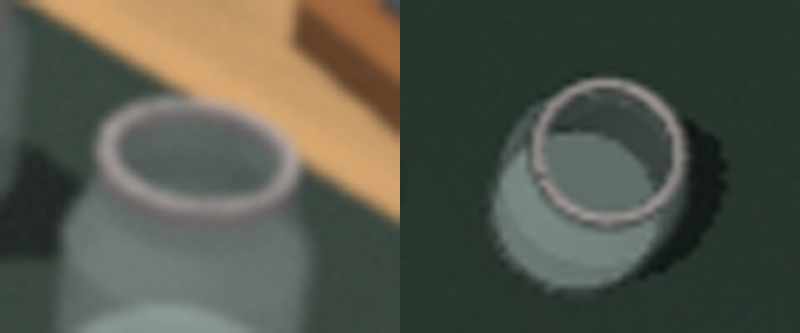

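View pics/v3.png

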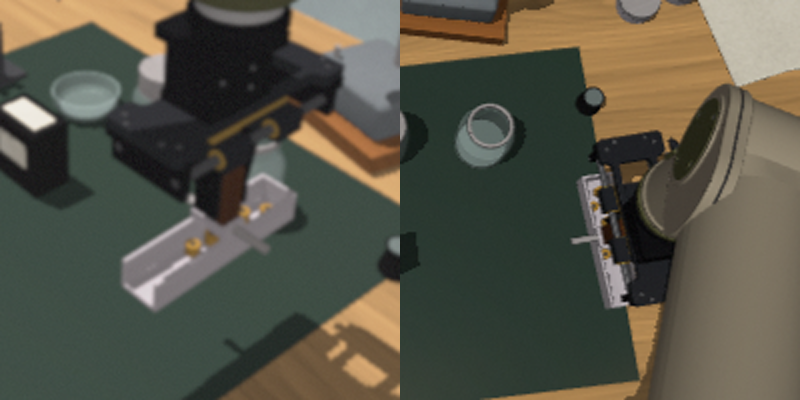

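```bash
python3 - <<'E'
from h import *
np.set_printoptions(precision=1,suppress=True)
J=tri((356,236.6),(345.35,162.7));print(J,plane('top',(345.35,162.7),96),plane('side',(356,236.6),96))
s=r.get_state();P0,T0=np.array(s["tcp_pos"]),np.array(s["tcp_rot"])
m=(plane('top',(345.35,162.7),96)+plane('side',(356,236.6),96))/2; print(m)
d=np.array([-.707,.707,0])
A=toolpose(158,0,(545,-225,185),(0,0,47));delta(*A)
lip=m-10*d;lip[2]=130
B=toolpose(135,0,lip,(89,0,3));print(B[0]);delta(*B,*A)
E
```

```text
(array([ 584.8, -139.4,   91.8]), np.float64(1.467518125868574)) [ 583. -138.   96.] [ 580.9 -143.5   96. ]
[ 581.9 -140.8   96. ]
d [ 26.4 137.2 -22.1] rot [ 0.  -0.  24.8]
[ 651.9 -210.8  174. ]
d [53.2 93.8 11. ] rot [ 0.  0. 23.]
```

Emit:
{"name": "arm_command", "arguments": {"increments": [[[1, 6, -1, 0, 0, 1, -1], [4, 20, -4, 0, 0, 4, -1], [8, 42, -7, 0, 0, 8, -1], [13, 67, -11, 0, 0, 12, -1], [18, 92, -15, 0, 0, 16, -1], [22, 115, -18, 0, 0, 21, -1], [25, 130, -21, 0, 0, 24, -1], [26, 137, -22, 0, 0, 25, -1]]]}}

```text
t: 7.05
tcp_pos: [545.4, -224.7, 183.5]
tcp_rot: [[0.378, 0.926, -0.002], [0.926, -0.378, -0.0], [-0.001, -0.001, -1.0]]
wrist_force: [0.3, -0.3, -2.9]
opening: 21.6
grasp_force: 30.0
```

Emit:
{"name": "arm_command", "arguments": {"increments": [[[2, 4, 0, 0, 0, 1, -1], [8, 14, 2, 0, 0, 4, -1], [17, 30, 4, 0, 0, 7, -1], [27, 47, 6, 0, 0, 11, -1], [37, 65, 8, 0, 0, 16, -1], [45, 80, 10, 0, 0, 20, -1], [51, 90, 11, 0, 0, 22, -1], [53, 94, 11, 0, 0, 23, -1]]]}}

```text
t: 8.05
tcp_pos: [651.8, -211.9, 173.1]
tcp_rot: [[0.71, 0.704, -0.001], [0.704, -0.71, 0.0], [-0.0, -0.0, -1.0]]
wrist_force: [-1.1, 0.4, -2.9]
opening: 22.0
grasp_force: 30.0
```

```bash
python3 - <<'E'
from h import *
np.set_printoptions(precision=1,suppress=True)
s=r.get_state();print(s["t"],s["tcp_pos"],s["tcp_rot"].round(3).tolist(),s["qpos"])
R=np.array(s["tcp_rot"]);C=np.c_[-R[:,1],-R[:,0],-R[:,2]];o=s["tcp_pos"]-C@G[0];lip=o+C@[89,0,3];print("lip by kinematics",lip,proj('side',lip),proj('top',lip))
i=[r.read_camera(n)[:,:,::-1] for n in("side","top")]
cv2.imwrite("pics/v4.png",np.hstack([cv2.resize(i[0][165:285,300:420],(400,400),interpolation=cv2.INTER_CUBIC),cv2.resize(i[1][110:230,300:420],(400,400),interpolation=cv2.INTER_CUBIC)]))
E
```

```text
8.05 [ 651.8 -211.9  173.1] [[0.71, 0.704, -0.001], [0.704, -0.71, 0.0], [-0.0, -0.0, -1.0]] [-16.4  34.6  46.5  79.1 -25.   76.8 -14.6]
lip by kinematics [ 589.1 -148.7  129.2] [[362.2 223.1]] [[351.  156.4]]
```

View pics/v4.png

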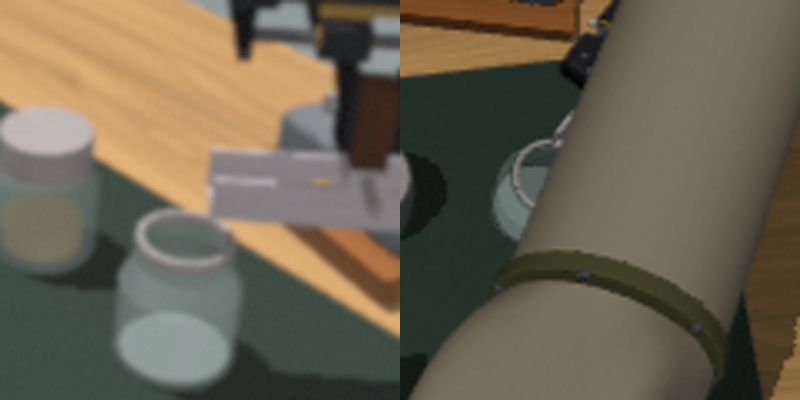

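```bash
python3 - <<'E'
from h import *
np.set_printoptions(precision=1,suppress=True)
s=r.get_state();P0,T0=np.array(s["tcp_pos"]),np.array(s["tcp_rot"])
L=np.array([589.5,-147.5])
print("call1")
for th,z in((3,124),(6,117),(9,112),(11,107),(13,103)): delta(*toolpose(134.8,th,(*L,z),(89,0,3)),P0,T0)
prev=toolpose(134.8,13,(*L,103),(89,0,3))
for k in range(4):
  print("call")
  for th in (13+8*k+4,13+8*k+8):
    Q=toolpose(134.8,th,(*L,103),(89,0,3));delta(*Q,*prev)
  prev=Q;print(Q[0])
E
```

```text
call1
d [ 1.4 -3.1  0.9] rot [-3.  0. -0.]
d [ 1.4 -5.7  3.4] rot [-6.  0. -0.]
d [ 1.4 -8.6  4.1] rot [-9.  0. -0.]
d [  1.4 -10.7   6.3] rot [-11.   0.  -0.]
d [  1.4 -12.8   7.6] rot [-13.   0.  -0.]
call
d [ 0.  -3.3 -6.1] rot [-4. -0.  0.]
d [  0.  -7. -12.] rot [-8.  0.  0.]
[ 636.9 -195.3  176. ]
call
d [-0.  -3.3 -6.1] rot [-4. -0. -0.]
d [  0.  -7. -12.] rot [-8. -0. -0.]
[ 629.3 -187.6  184.6]
call
d [-0.  -3.3 -6.1] rot [-4. -0.  0.]
d [ -0.  -7. -12.] rot [-8.  0.  0.]
[ 620.9 -179.1  191.7]
call
d [ 0.  -3.3 -6.1] rot [-4. -0.  0.]
d [ -0.  -7. -12.] rot [-8. -0. -0.]
[ 611.9 -170.1  197. ]
```

Emit:
{"name": "arm_command", "arguments": {"increments": [[[1, -2, 0, -2, 0, 0, -1], [1, -3, 1, -3, 0, 0, -1], [1, -5, 2, -5, 0, 0, -1], [1, -6, 3, -6, 0, 0, -1], [1, -9, 4, -9, 0, 0, -1], [1, -11, 6, -11, 0, 0, -1], [1, -13, 8, -13, 0, 0, -1], [1, -13, 8, -13, 0, 0, -1]]]}}

```text
t: 9.15
tcp_pos: [642.8, -201.1, 165.3]
tcp_rot: [[0.709, 0.687, 0.158], [0.705, -0.691, -0.158], [0.0, 0.224, -0.975]]
wrist_force: [-0.5, -0.4, -1.9]
opening: 22.1
grasp_force: 30.0
```

Emit:
{"name": "arm_command", "arguments": {"increments": [[[0, -1, -1.5, -1, 0, 0, -1], [0, -1.6, -3, -2, 0, 0, -1], [0, -2.5, -4.6, -3, 0, 0, -1], [0, -3.3, -6.1, -4, 0, 0, -1], [0, -4.2, -7.6, -5, 0, 0, -1], [0, -5.1, -9.1, -6, 0, 0, -1], [0, -6, -10.6, -7, 0, 0, -1], [0, -7, -12, -8, 0, 0, -1]]]}}

```text
t: 10.15
tcp_pos: [636.5, -195.1, 175.7]
tcp_rot: [[0.71, 0.657, 0.253], [0.704, -0.662, -0.255], [0.0, 0.359, -0.933]]
wrist_force: [-0.1, 0.9, -2.3]
opening: 21.8
grasp_force: 30.0
```

Emit:
{"name": "arm_command", "arguments": {"increments": [[[0, -1, -1.5, -1, 0, 0, -1], [0, -1.6, -3, -2, 0, 0, -1], [0, -2.5, -4.6, -3, 0, 0, -1], [0, -3.3, -6.1, -4, 0, 0, -1], [0, -4.2, -7.6, -5, 0, 0, -1], [0, -5.1, -9.1, -6, 0, 0, -1], [0, -6, -10.6, -7, 0, 0, -1], [0, -7, -12, -8, 0, 0, -1]]]}}

```text
t: 11.15
tcp_pos: [628.9, -187.4, 184.4]
tcp_rot: [[0.71, 0.616, 0.342], [0.704, -0.62, -0.345], [0.0, 0.486, -0.874]]
wrist_force: [-0.8, 0.0, -2.0]
opening: 21.9
grasp_force: 30.0
```

```bash
cat > look.py <<'E'
from h import *
import sys
np.set_printoptions(precision=1,suppress=True)
s=r.get_state();print(s["t"],s["tcp_pos"],s["tcp_rot"].round(3).tolist(),s["qpos"],s["wrist_force"],s["ft_torque"].round(2))
R=np.array(s["tcp_rot"]);C=np.c_[-R[:,1],-R[:,0],-R[:,2]];o=s["tcp_pos"]-C@G[0];lip=o+C@[89,0,3];print("lip",lip,proj('side',lip))
i=r.read_camera("side")[:,:,::-1]
cv2.imwrite("pics/"+sys.argv[1],cv2.resize(i[140:290,290:490],(800,600),interpolation=cv2.INTER_CUBIC))
E
python3 look.py v5.png
```

```text
11.15 [ 628.9 -187.4  184.4] [[0.71, 0.616, 0.342], [0.704, -0.62, -0.345], [0.0, 0.486, -0.874]] [-55.7  15.9  66.9 109.1   4.2  41.1 -40.4] [-0.8  0.  -2. ] [0.4 0.7 0.1]
lip [ 589.2 -147.4  102.7] [[360.4 233.4]]
```

View pics/v5.png

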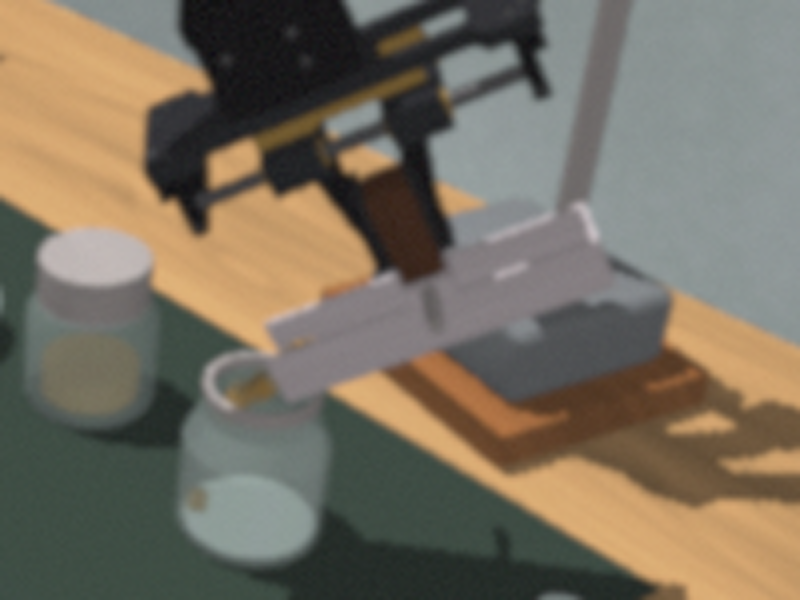

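One bush is already in the jar (197,498), and two more are dropping through the mouth (250,388). I'll keep tilting.

Emit:
{"name": "arm_command", "arguments": {"increments": [[[0, -1, -1.5, -1, 0, 0, -1], [0, -1.6, -3, -2, 0, 0, -1], [0, -2.5, -4.6, -3, 0, 0, -1], [0, -3.3, -6.1, -4, 0, 0, -1], [0, -4.2, -7.6, -5, 0, 0, -1], [0, -5.1, -9.1, -6, 0, 0, -1], [0, -6, -10.6, -7, 0, 0, -1], [0, -7, -12, -8, 0, 0, -1]]]}}

```text
t: 12.2
tcp_pos: [620.5, -178.8, 191.4]
tcp_rot: [[0.71, 0.562, 0.425], [0.705, -0.566, -0.427], [0.0, 0.603, -0.798]]
wrist_force: [0.5, -0.3, -0.9]
opening: 22.2
grasp_force: 30.0
```

Emit:
{"name": "arm_command", "arguments": {"increments": [[[0, 0, 0, 0, 0, 0, -1], [0, 0, 0, 0, 0, 0, -1], [0, 0, 0, 0, 0, 0, -1], [0, 0, 0, 0, 0, 0, -1]]]}}

```text
t: 12.7
tcp_pos: [620.6, -179.3, 191.5]
tcp_rot: [[0.71, 0.562, 0.424], [0.704, -0.567, -0.427], [-0.0, 0.602, -0.799]]
wrist_force: [-0.4, 1.9, -1.5]
opening: 21.4
grasp_force: 30.0
```

```bash
python3 look.py v6.png
```

```text
12.7 [ 620.6 -179.3  191.5] [[0.71, 0.562, 0.424], [0.704, -0.567, -0.427], [-0.0, 0.602, -0.799]] [-70.5  10.4  75.3 115.9  24.9  35.9 -60.2] [-0.4  1.9 -1.5] [0.6 0.8 0. ]
lip [ 589.2 -147.6  102.8] [[360.5 233.4]]
```

View pics/v6.png

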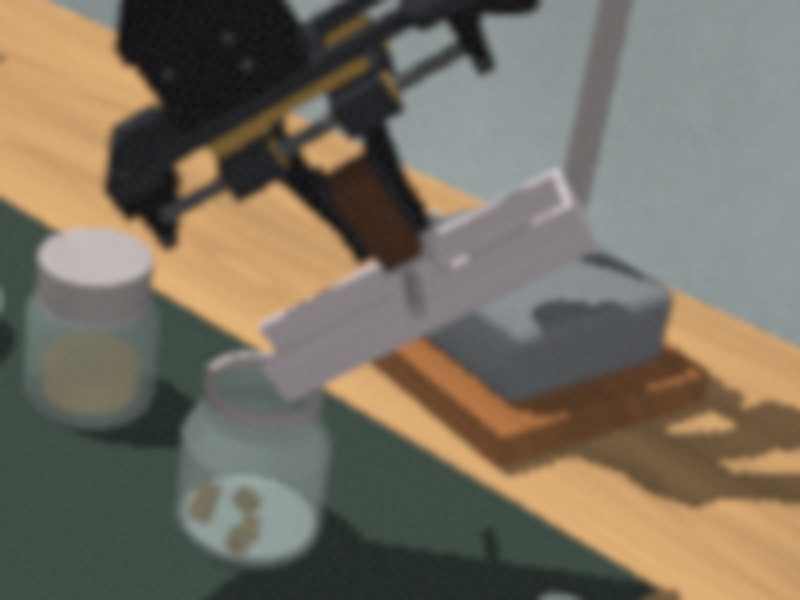

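Three or four bush blobs show in the jar, at (205,500), (247,498) and (242,530). I'll count them numerically.

```bash
python3 - <<'E'
from h import *
im=np.mean([r.read_camera("side").astype(float) for _ in range(3)],0)
j=im[255:282,332:376]; d=(j[:,:,0]-j[:,:,2]); # brass: red>blue
for row in d: print(''.join('%4d'%v for v in row[:36]))
E
```

```text
-5  -6  -5  -5  -6  -6  -7  -6  -7  -8  -8  -8  -7  -8  -7  -8  -8  -7  -8  -8  -7  -7  -7  -7  -6  -8  -8  -7  -6  -8  -8  -7  -7  -7  -7  -6
  -5  -5  -5  -5  -6  -7  -7  -7  -7  -7  -7  -7  -7  -7  -7  -8  -8  -7  -8  -7  -7  -7  -7  -6  -6  -7  -7  -7  -7  -6  -8  -7  -7  -7  -7  -6
  -5  -6  -5  -6  -7  -6  -7  -7  -7  -6  -7  -7  -7  -8  -8  -7  -8  -8  -7  -8  -8  -6  -6  -6  -6  -7  -8  -7  -7  -7  -7  -8  -8  -7  -7  -7
  -6  -6  -6  -6  -6  -7  -7  -6  -5  -6  -6  -6  -7  -7  -7  -8  -8  -8  -8  -8  -7  -8  -6  -7  -7  -7  -7  -6  -7  -7  -7  -7  -8  -8  -8  -7
  -5  -4  -6  -6  -7  -6  -6  -4  -2   0  -3  -6  -7  -8  -8  -8  -8  -9  -9  -9  -9  -9  -9  -9  -7  -8  -7  -7  -7  -7  -7  -8  -8  -6  -7  -6
  -5  -7  -5  -5  -7  -6  -5   1   8  10   6   0  -4  -7  -9  -9  -9  -8  -8  -6  -8 -10  -9 -10  -9  -9  -8  -8  -7  -7  -7  -7  -7  -7  -7  -7
  -5  -5  -6  -6  -5  -6  -2   6  18  20  17  10   4  -2  -8  -9  -8  -4   0   0  -4  -7  -9 -10 -10  -9  -9  -9  -8  -8  -7  -8  -7  -7  -7  -7
  -6  -6  -5  -6  -7  -5   0  11  22  25  24  20  10  -1  -8  -8  -4   4  11  11   7  -
[... 2112 characters left out ...]
  -5  -6  -6  -6  -7  -7  -7  -6   0   8  13  15  17  10  -1  -8 -10 -10 -10 -10  -9  -9  -9  -8  -9  -8  -8  -7  -6  -4
  -4  -6  -5  -5  -5  -5  -5  -5  -5  -6  -5  -6  -5  -6  -3   2   8  12  11   3  -6  -9 -10  -9 -10  -9  -9  -8  -8  -8  -7  -7  -7  -6  -4  -4
  -5  -4  -4  -6  -4  -5  -5  -4  -5  -6  -6  -5  -6  -5  -5  -2   0   2   1  -3  -7  -7  -9  -9  -9  -8  -7  -7  -7  -6  -7  -5  -5  -4  -5  -3
  -5  -4  -5  -6  -6  -6  -5  -5  -6  -6  -4  -5  -5  -5  -5  -5  -4  -4  -4  -5  -5  -7  -7  -7  -6  -7  -6  -6  -6  -5  -5  -5  -3  -3  -2  -2
  -4  -5  -5  -4  -5  -5  -4  -5  -5  -5  -5  -6  -4  -4  -5  -4  -4  -4  -4  -5  -5  -6  -5  -6  -6  -4  -4  -3  -4  -4  -5  -4  -4  -3  -2  -4
```

The blobs measure as 2 + 1 + 2, given that one bush is about 7 px wide, so that makes five. I'll level the chute again by pivoting about the lip, then check that it is empty.

Emit:
{"name": "arm_command", "arguments": {"increments": [[[0, 3.5, 8, 5, 0, 0, -1], [0, 6.3, 16, 10, 0, 0, -1], [0, 8.4, 24.5, 15, 0, 0, -1], [0, 9.7, 33, 20, 0, 0, -1], [0, 10.3, 41.7, 25, 0, 0, -1], [0, 10.1, 50.4, 30, 0, 0, -1], [0, 9.1, 58, 35, 0, 0, -1], [0, 8.6, 60, 37, 0, 0, -1]]]}}

```text
t: 13.9
tcp_pos: [650.8, -210.8, 147.5]
tcp_rot: [[0.71, 0.704, -0.003], [0.704, -0.71, 0.001], [-0.002, -0.002, -1.0]]
wrist_force: [0.2, 0.6, -1.7]
opening: 22.1
grasp_force: 30.0
```

Emit:
{"name": "arm_command", "arguments": {"increments": [[[0, 0, -25, 0, 0, 0, -1], [0, 0, -50, 0, 0, 0, -1], [0, 0, -75, 0, 0, 0, -1], [0, 0, -100, 0, 0, 0, -1], [0, 0, -100, 0, 0, 0, -1]]]}}

```text
t: 14.52
tcp_pos: [651.7, -210.1, 250.1]
tcp_rot: [[0.71, 0.705, 0.003], [0.705, -0.71, -0.001], [0.001, 0.003, -1.0]]
wrist_force: [-0.5, 0.6, -2.2]
opening: 21.7
grasp_force: 30.0
```

```bash
python3 - <<'E'
from h import *
np.set_printoptions(precision=1,suppress=True)
s=r.get_state();P0,T0=np.array(s["tcp_pos"]),np.array(s["tcp_rot"]);print(s["t"],P0,T0.round(3).tolist(),s["qpos"],s["wrist_force"])
t=r.read_camera("top").astype(int);m=r.read_camera("side").astype(int)
for n,i in(("top",t),("side",m)):
    k=((i[:,:,0]-i[:,:,2]>50)&(i[:,:,0]>110)).astype(np.uint8)
    R=np.c_[-T0[:,1],-T0[:,0],-T0[:,2]];o=P0-R@G[0]
    c=np.array([o+R@np.array([x,y,z]) for x in(-78,86) for y in(-15,15) for z in(3,13)])
    hull=cv2.convexHull(proj(n,c).astype(np.int32));M=np.zeros(k.shape,np.uint8);cv2.fillConvexPoly(M,hull,1)
    print(n,"brass px in channel",(k&M).sum(),"of",M.sum())
rc=(498,284);ps=183.7
A=toolpose(160,0,(560,-60,260),(0,0,47));delta(*A)
B=toolpose(178,0,(520,140,240),(0,0,47));delta(*B,*A)
C=toolpose(ps,0,(*rc,66+75),(0,0,34));delta(*C,*B);print(C[0])
E
```

```text
14.525 [ 651.7 -210.1  250.1] [[0.71, 0.705, 0.003], [0.705, -0.71, -0.001], [0.001, 0.003, -1.0]] [-15.   31.1  45.2  73.1 -21.6  84.1 -17.2] [-0.5  0.6 -2.2]
top brass px in channel 0 of 863
side brass px in channel 0 of 1107
d [  40.9 -170.   -12.4] rot [ -0.    0.  -25.2]
d [ 174.3 -106.    20. ] rot [  0.   0. -18.]
d [143.1 -27.   86. ] rot [ 0.   0.  -5.7]
[498. 284. 154.]
```

Emit:
{"name": "arm_command", "arguments": {"increments": [[[5, -21, -2, 0, 0, -3, -1], [10, -42, -3, 0, 0, -6, -1], [15, -64, -5, 0, 0, -9, -1], [20, -85, -6, 0, 0, -12, -1], [25, -106, -8, 0, 0, -16, -1], [31, -128, -9, 0, 0, -19, -1], [36, -149, -11, 0, 0, -22, -1], [41, -170, -12, 0, 0, -25, -1]]]}}

```text
t: 15.62
tcp_pos: [559.2, -59.1, 259.2]
tcp_rot: [[0.344, 0.939, -0.002], [0.939, -0.344, -0.0], [-0.001, -0.002, -1.0]]
wrist_force: [0.7, -0.5, -2.0]
opening: 22.0
grasp_force: 30.0
```

Emit:
{"name": "arm_command", "arguments": {"increments": [[[22, -13, 2, 0, 0, -2, -1], [44, -26, 5, 0, 0, -4, -1], [65, -40, 8, 0, 0, -7, -1], [87, -53, 10, 0, 0, -9, -1], [109, -66, 12, 0, 0, -11, -1], [131, -80, 15, 0, 0, -14, -1], [153, -93, 18, 0, 0, -16, -1], [174, -106, 20, 0, 0, -18, -1]]]}}

```text
t: 16.62
tcp_pos: [520.4, 141.6, 240.5]
tcp_rot: [[0.036, 0.999, -0.0], [0.999, -0.036, 0.0], [0.0, -0.0, -1.0]]
wrist_force: [-0.1, -0.0, -1.3]
opening: 21.8
grasp_force: 30.0
```

Emit:
{"name": "arm_command", "arguments": {"increments": [[[20, -4, 8, 0, 0, -1, -1], [40, -8, 18, 0, 0, -2, -1], [62, -12, 30, 0, 0, -3, -1], [85, -16, 42, 0, 0, -4, -1], [108, -20, 55, 0, 0, -5, -1], [130, -25, 68, 0, 0, -5.7, -1], [143, -27, 80, 0, 0, -5.7, -1], [143, -27, 80, 0, 0, -5.7, -1]]]}}

```text
t: 17.62
tcp_pos: [498.6, 284.5, 159.4]
tcp_rot: [[-0.062, 0.998, -0.001], [0.998, 0.062, -0.001], [-0.001, -0.002, -1.0]]
wrist_force: [-0.3, -0.8, -1.8]
opening: 21.6
grasp_force: 30.0
```

```bash
python3 - <<'E'
from h import *
np.set_printoptions(precision=1,suppress=True)
s=r.get_state();P0,T0=np.array(s["tcp_pos"]),np.array(s["tcp_rot"]);print(s["t"],P0,T0.round(3).tolist(),s["qpos"],s["wrist_force"])
R=np.c_[-T0[:,1],-T0[:,0],-T0[:,2]];o=P0-R@G[0]
for n in("side","top"):
    print(n,[proj(n,o+R@np.array([0,y,34])) .round(1).tolist() for y in(-52,52)])
i=[r.read_camera(n)[:,:,::-1] for n in("side","top")]
np.save("pics/i7.npy",np.array(i))
cv2.imwrite("pics/v7.png",np.hstack([cv2.resize(i[0][140:220,180:260],(400,400),interpolation=cv2.INTER_CUBIC),cv2.resize(i[1][170:250,150:230],(400,400),interpolation=cv2.INTER_CUBIC)]))
E
```

```text
17.625 [498.6 284.5 159.4] [[-0.062, 0.998, -0.001], [0.998, 0.062, -0.001], [-0.001, -0.002, -1.0]] [-55.3  15.7  24.9  97.6  -7.   68.4 -25. ] [-0.3 -0.8 -1.8]
side [[[202.8, 151.4]], [[225.9, 163.9]]]
top [[[168.7, 210.8]], [[209.4, 203.6]]]
```

View pics/v7.png

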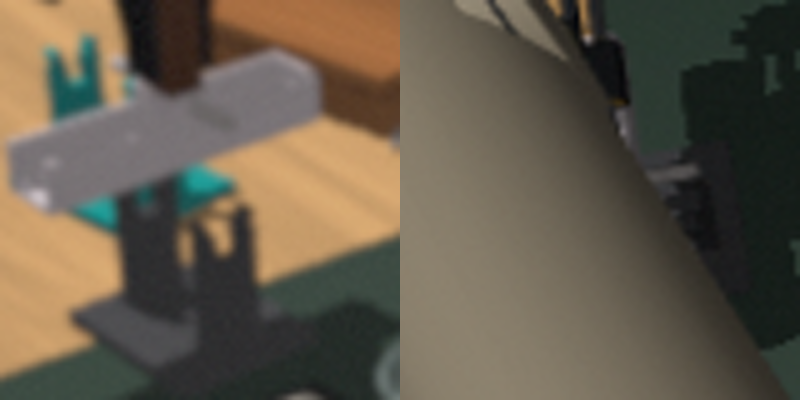

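```bash
python3 - <<'E'
from h import *
np.set_printoptions(precision=1,suppress=True)
a=np.radians(3.7);X=np.array([np.cos(a),np.sin(a),0]);Y=np.array([-np.sin(a),np.cos(a),0]);c=np.array([498,284,0.])
for y in(-36,36):
  for nm,x,z in(('slotbot',0,62),('prong-',-12,88),('prong+',12,88),('foot',-18,8),('foot+',18,8)):
    p=c+X*x+Y*(y)+np.array([0,0,z]);s=proj('side',p)[0];t=proj('top',p)[0]
    print(y,nm,'v7',(s-[180,140])*5,'crop1top',(t-[170,190])*6.25+[400,300])
im=np.load("pics/side0.npy")[180:225,200:236].astype(int).sum(2)//3
for j,row in enumerate(im[:28]): print(180+j,' '.join('%3d'%v for v in row))
E
```

```text
-36 slotbot v7 [220.9 255.7] crop1top [643.9 429.6]
-36 prong- v7 [198.9 219.2] crop1top [637.6 446. ]
-36 prong+ v7 [236.3 204.9] crop1top [629.5 392. ]
-36 foot v7 [199.9 354.7] crop1top [669.8 488.2]
-36 foot+ v7 [253.8 331.8] crop1top [658.2 412.5]
36 slotbot v7 [143.4 208.4] crop1top [481.5 458.8]
36 prong- v7 [121.  172.5] crop1top [470.9 476. ]
36 prong+ v7 [157.9 159.3] crop1top [463.5 421.7]
36 foot v7 [124.4 304.4] crop1top [514.5 516.3]
36 foot+ v7 [177.6 283.2] crop1top [503.9 440.3]
180 111 102  87  61  45  43  47  55  65  65  62  53  48  46  45  53  58  61  62  66  69  75  90 109 124 128 121 115 117 128 140 150 150 150 149 150
181 109 105  90  67  45  43  46  54  66  69  64  57  51  47  47  56  62  66  69  73  75  81  98 119 133 131 117  97  90 100 122 141 147 149 148 148
182 107 108  96  70  48  43  45  53  63  65  63  57  49  45  45  55  65  71  75  78  79  83  93 105 111 109  95  76  67  76 104 133 146 149 149 149
183 100 100  93  69  47  44  47  48  52  55  52  50  46  47  48  57  71  77  79  81  88  94 102 106 103  94  80  65  59  71 102 131 147 148 149 148
184  88
[... 2844 characters left out ...]
  63  57  55  50  51  46  44  52  59  63  54  50  46  45  44  45  43  44  45  45  44  47  55  65  73  77  79
204  77  76  76  77  78  76  75  77  73  73  69  67  66  60  56  54  58  62  64  58  51  46  43  44  43  45  44  46  45  43  48  52  65  74  78  76
205  72  75  76  77  76  77  75  76  76  77  75  74  74  72  67  67  67  69  67  59  49  47  44  45  47  44  44  46  46  44  47  54  65  72  77  77
206  67  71  74  77  75  78  75  77  76  75  75  78  76  75  75  73  73  72  69  61  49  48  43  44  44  45  45  43  44  46  47  50  60  70  77  76
207  58  62  68  72  77  75  77  76  77  75  75  76  76  76  75  76  76  73  71  60  49  46  45  44  47  44  43  46  46  47  45  46  53  62  71  72
```

The rod ends match the kinematic prediction to under 1 px (side 226,165; top 209,204), so the grip hasn't slipped. The slot position agrees to about 1–2 mm, so I'm lowering the chute.

Emit:
{"name": "arm_command", "arguments": {"increments": [[[0, 1, 12, 0, 0, 0, -1], [0, 1, 25, 0, 0, 0, -1], [0, 1, 38, 0, 0, 0, -1], [0, 1, 50, 0, 0, 0, -1], [0, 1, 58, 0, 0, 0, -1], [0, 1, 62, 0, 0, 0, -1], [0, 1, 66, 0, 0, 0, -1], [0, 1, 66, 0, 0, 0, -1]]]}}

```text
t: 18.73
tcp_pos: [500.4, 283.9, 94.7]
tcp_rot: [[-0.061, 0.998, -0.0], [0.998, 0.061, 0.0], [0.0, -0.0, -1.0]]
wrist_force: [0.2, -0.8, -1.2]
opening: 21.4
grasp_force: 30.0
```

Emit:
{"name": "arm_command", "arguments": {"increments": [[[0, 0, 3, 0, 0, 0, -1], [0, 0, 6, 0, 0, 0, -1], [0, 0, 9, 0, 0, 0, -1], [0, 0, 12, 0, 0, 0, -1], [0, 0, 12, 0, 0, 0, -1]]]}}

```text
t: 19.35
tcp_pos: [500.2, 283.8, 82.4]
tcp_rot: [[-0.061, 0.998, -0.0], [0.998, 0.061, -0.0], [-0.0, -0.0, -1.0]]
wrist_force: [-0.5, 0.3, -2.0]
opening: 21.9
grasp_force: 30.0
```

Emit:
{"name": "arm_command", "arguments": {"increments": [[[0, 0, 1, 0, 0, 0, -1], [0, 0, 2, 0, 0, 0, -1], [0, 0, 3, 0, 0, 0, -1], [0, 0, 3, 0, 0, 0, -1]]]}}

```text
t: 19.85
tcp_pos: [500.3, 283.9, 79.7]
tcp_rot: [[-0.061, 0.998, -0.0], [0.998, 0.061, 0.0], [0.0, -0.0, -1.0]]
wrist_force: [-0.3, 0.5, -1.6]
opening: 21.8
grasp_force: 30.0
```

Emit:
{"name": "arm_command", "arguments": {"increments": [[[0, 0, 0.7, 0, 0, 0, -1], [0, 0, 1.4, 0, 0, 0, -1], [0, 0, 1.4, 0, 0, 0, -1]]]}}

```text
t: 20.23
tcp_pos: [500.5, 284.0, 79.3]
tcp_rot: [[-0.061, 0.998, 0.0], [0.998, 0.061, 0.001], [0.001, 0.0, -1.0]]
wrist_force: [-4.1, -2.7, 9.9]
opening: 22.2
grasp_force: 30.0
```

```bash
python3 - <<'E'
from h import *
s=r.get_state();P0,T0=np.array(s["tcp_pos"]),np.array(s["tcp_rot"]);print(P0.round(1))
R=np.c_[-T0[:,1],-T0[:,0],-T0[:,2]];o=P0-R@G[0]
print("rod near end expected",proj("side",o+R@np.array([0,52,34])).round(1))
im=np.mean([r.read_camera("side").astype(float) for _ in range(2)],0)[180:206,212:240].mean(2)
for j,row in enumerate(im): print(180+j,' '.join('%3d'%v for v in row))
E
```

```text
[500.5 284.   79.3]
rod near end expected [[228.4 191.6]]
180  20  23  29  33  38  39  36  36  38  43  53  77 101 121 131 128 127 127 126 123 121 118 117 117 118 120 122 127
181  22  26  27  35  36  39  37  37  37  44  71 103 126 133 121  99  84  86  98 111 116 116 118 117 118 119 120 123
182  43  27  26  31  38  38  39  39  36  45  69 102 123 121  99  71  56  61  84 105 116 117 117 117 117 119 122 124
183  77  47  32  32  36  40  41  39  38  45  61  89 110 105  81  57  48  59  86 108 117 118 117 117 118 119 125 128
184 105  75  53  40  39  41  44  45  45  49  66  90 104  93  68  51  49  60  83 105 116 117 117 116 117 118 122 124
185 117  98  78  60  47  45  46  46  46  58  80 101 106  91  64  49  46  54  76  99 112 117 116 116 116 117 118 119
186 120 112  99  86  72  61  52  46  47  62  85 105 107  93  65  47  45  51  67  93 111 117 116 117 117 116 117 117
187 120 116 112 105  97  83  66  49  47  55  76  96 105  94  67  46  44  50  68  93 111 116 117 117 118 118 118 118
188 119 117 114 114 109  94  68  48  44  49  63  85  99  93  69  52  45  49  67  92 111 116 118 117 117 118 118 11
[... 1273 characters left out ...]
  39
200 119 118 117 114 110 104  91  64  48  45  46  45  46  45  47  47  45  47  46  47  47  44  44  41  42  39  39  41
201 116 113 109 102  93  85  73  55  46  46  46  45  45  46  45  45  47  46  47  45  45  45  46  44  42  41  41  38
202 107 101  88  76  67  61  53  47  45  45  46  46  47  47  45  47  45  48  47  47  46  45  45  44  47  41  42  42
203  89  79  66  54  48  47  45  45  46  46  46  47  46  46  45  46  47  47  46  46  45  44  46  45  47  45  43  43
204  73  64  51  46  44  44  43  45  48  45  45  46  45  45  46  46  46  48  48  47  45  47  47  44  46  46  44  45
205  58  53  46  45  44  45  43  45  46  47  45  46  45  45  46  45  46  47  48  46  47  45  46  47  46  45  47  47
```

The contact force is about 10 N at the expected seating height, and the rod end shows in the slot at (228,191). I'm releasing it and retreating straight up.

Emit:
{"name": "arm_command", "arguments": {"increments": [[[0, 0, -0.5, 0, 0, 0, -0.3], [0, 0, -0.5, 0, 0, 0, 0], [0, 0, -0.5, 0, 0, 0, 0.3], [0, 0, -0.5, 0, 0, 0, 0.3], [0, 0, -0.5, 0, 0, 0, 0.3], [0, 0, -0.5, 0, 0, 0, 0.3]]]}}

```text
t: 21.08
tcp_pos: [500.3, 283.9, 78.8]
tcp_rot: [[-0.061, 0.998, -0.0], [0.998, 0.061, 0.0], [0.0, -0.0, -1.0]]
wrist_force: [-1.2, 0.1, -0.9]
opening: 56.6
grasp_force: 0.0
```

Emit:
{"name": "arm_command", "arguments": {"increments": [[[0, 0, -10, 0, 0, 0, 0.3], [0, 0, -25, 0, 0, 0, 0.3], [0, 0, -45, 0, 0, 0, 0.3], [0, 0, -70, 0, 0, 0, 0.3], [0, 0, -100, 0, 0, 0, 0.3], [0, 0, -130, 0, 0, 0, 0.3], [0, 0, -160, 0, 0, 0, 0.3], [0, 0, -160, 0, 0, 0, 0.3]]]}}

```text
t: 22.08
tcp_pos: [501.6, 284.4, 242.5]
tcp_rot: [[-0.06, 0.998, 0.004], [0.998, 0.06, 0.004], [0.003, 0.004, -1.0]]
wrist_force: [-0.2, 1.1, 0.7]
opening: 56.5
grasp_force: 0.0
```

```bash
python3 - <<'E'
from h import *
s=r.get_state();print(s["t"],s["tcp_pos"].round(1),s["wrist_force"])
# expected seated outline vs image: wall top rim corners & rod end
a=chuteR(183.6,0);o=np.array([500.,284,32])
i=r.read_camera("side")
for n,p in(("rodnear",(0,52,34)),("lipNear",(89,19,0)),("mouthtop",(89,19,28)),("rearbot",(-81,19,0)),("reartop",(-81,19,28)),("handtop",(0,0,90))):
    print(n,proj("side",o+a@np.array(p)).round(1))
g=i.mean(2)
k=((i.astype(int).max(2)-i.astype(int).min(2)<40)&(g>88)).astype(np.uint8);k[:, :165]=0;k[:,260:]=0;k[:140]=0;k[215:]=0
for y in range(150,215,3): print(y,''.join('#' if v else '.' for v in k[y,165:260]))
np.save("pics/i8.npy",i)
E
```

```text
22.075 [501.6 284.4 242.5] [-0.16628517  1.08044367  0.7367402 ]
rodnear [[228.3 191.8]]
lipNear [[193.7 209.7]]
mouthtop [[192.6 200.4]]
rearbot [[245.3 188.9]]
reartop [[245. 180.]]
handtop [[215.3 165.9]]
150 ........................###...##..#............................................................
153 ........................#..#...#..#............###.............................................
156 ........................#...............##....#..##............................................
159 .........................#.........#....#..#..#...#............................................
162 .........................#.........#....#...##....#............................................
165 .........................#..........#..##......................................................
168 ..........................#...................................................................#
171 .........................##....................................................................
174 ..................##.....................................##.............................
[... 607 characters left out ...]

195 ...#.................################################..............#..##.......................
198 .....#...............#################################.........................................
201 .......##............###############################...........................................
204 ..........#...........########################.................................................
207 ......##.................#############.........................................................
210 ............................##..............................................................###
213 .....................##...................................................................###..
```

Emit:
{"name": "arm_command", "arguments": {"increments": [[[-30, 0, -20, 0, 0, 0, 0.3], [-70, 0, -40, 0, 0, 0, 0.3], [-115, 0, -50, 0, 0, 0, 0.3], [-160, 0, -50, 0, 0, 0, 0.3], [-205, 0, -50, 0, 0, 0, 0.3], [-240, 0, -50, 0, 0, 0, 0.3], [-260, 0, -50, 0, 0, 0, 0.3], [-260, 0, -50, 0, 0, 0, 0.3]]]}}

```text
t: 23.12
tcp_pos: [515.9, 22.9, 288.5]
tcp_rot: [[-0.058, 0.998, -0.001], [0.998, 0.058, -0.0], [0.0, -0.001, -1.0]]
wrist_force: [0.1, 1.0, 0.6]
opening: 56.7
grasp_force: 0.0
```

```bash
python3 - <<'E'
from h import *
a=chuteR(183.6,0);o=np.array([500.,284,32])
t=r.read_camera("top").astype(int)
c=np.array([o+a@np.array([x,y,z]) for x in(-78,86) for y in(-15,15) for z in(3,28)])
hull=cv2.convexHull(proj("top",c).astype(np.int32));M=np.zeros(t.shape[:2],np.uint8);cv2.fillConvexPoly(M,hull,1)
x0,y0,w,h=cv2.boundingRect(hull);print(x0,y0,w,h)
d=t[:,:,0]-t[:,:,2];g=t.mean(2)
t0=np.load("pics/top0.npy").astype(int);d0=t0[:,:,0]-t0[:,:,2]
print("brass in chute at start",(d0[193:238,374:408]>60).sum(), "now",((d>60)&(M>0)).sum(),"max d",d[M>0].max())
for y in range(y0,y0+h,2): print(y,' '.join('%3d/%3d'%(g[y,x],d[y,x]) for x in range(x0,x0+w,2)))
s=r.read_camera("side").astype(int);j=s[255:282,332:370];print("jar brass px",((j[:,:,0]-j[:,:,2])>8).sum())
for n,p,z in(("rod-",(0,-52,34),0),("rod+",(0,52,34),0)): print(n,proj("top",o+a@np.array(p)))
E
```

```text
186 184 22 62
brass in chute at start 128 now 0 max d 47
184 105/ 75  92/ 62  45/ -5  66/ -3  99/ -2 147/  3 153/  3  46/ -5  44/ -4  44/ -5  43/ -5
186 148/ 12 112/  5  80/  2  74/  1  70/  1  68/  2 142/  2  58/  0  46/ -5  28/ -5  23/ -4
188 130/ 12  56/  1  69/  1 119/  4 152/  3 155/  3 157/  3  69/  2  20/ -3  20/ -4  21/ -5
190 147/ 13  76/  1  82/  1  83/  2 158/  4 157/  4 157/  4  79/  2  24/ -2  21/ -3  22/ -3
192 139/ 29  62/  0  83/  2  83/  3 160/  5 157/  4 158/  4  91/  3  24/ -4  20/ -2  21/ -4
194 129/ 45  68/  1  81/  1  82/  2 161/  4 158/  4 158/  4 104/  2  31/ -1  19/ -4  21/ -2
196 123/ 66  80/  2  79/  3  82/  2 150/  3 157/  4 157/  3 121/  3  34/  0  20/ -4  20/ -3
198 107/ 77  91/  3  82/  1  82/  1 147/  2 158/  3 157/  3 157/  2  41/  0  20/ -2  22/ -3
200 109/ 78 116/  8  76/  2  83/  2 148/  3 158/  4 157/  5 158/  4  53/  0  24/ -2  26/ -1
202 105/ 77 112/ 12  64/  1  83/  2 147/  3 157/  3 158/  3 157/  4  70/  2  31/ -3  41/ -1
204  50/ -1 143/  4  58/  7  48/ 21  55/ 26  85/ 11 158/  5 158/  3  80/  2  36/ -1  35/ -2
206  41/ 45  36/ 43  35/ 41  35
[... 1195 characters left out ...]
0/  2  65/  1  83/  2  83/  2 163/  4 165/  3 165/  3  81/  3
234  45/ 12  58/ 33  95/ 66 156/ 12 100/  1  84/  1  83/  1 163/  4 167/  4 167/  2  94/  2
236 102/ 75 105/ 76 107/ 78 156/ 13  62/  0  83/  1  83/  2 162/  3 166/  3 166/  4 107/  3
238 109/ 80 109/ 80 110/ 80 132/ 46  71/  1  82/  2  82/  1 163/  4 166/  4 166/  3 125/  4
240 106/ 77 108/ 79 111/ 80 134/ 48  83/  1  80/  1  83/  2 163/  3 164/  4 166/  3 145/  3
242 115/ 82 113/ 84 114/ 83 114/ 81  95/  2  83/  2  82/  1 150/  3 164/  2 166/  3 165/  3
244 108/ 78 107/ 77 104/ 78 103/ 74 102/  9  76/  2  82/  2 149/  3 162/  3 166/  3 147/  3
jar brass px 131
rod- [[176.83196297 215.46306881]]
rod+ [[214.49433607 208.76424685]]
```

The channel is empty, and the chute hangs where it should. I'm handing the job in.

```bash
python3 -c "
from cell import r
print(r.close_job())"
```

```text
the job is handed in; nothing more can be done
None
```

I handed the job in at about 23 s; no verdict came back. In the camera images, the brass blobs in the upright jar count as five bushes, the chute's visible channel is empty, and it hangs level and released on the dark rest.

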